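# Complete the batch: fill the tip bucket until it dumps, then reset it

## Robot

A 6-joint arm with a two-finger parallel gripper is mounted at the origin on a cart in front of the work surface, level with it; the furniture and walls round the work are solid. World frame = base frame: x ahead of the robot, y to its left, z up, the work surface at z = 0. Lengths are in mm, angles in rad, forces in N, time in s.
With the tool pointing down it reaches from about 275 to 1000 mm from the base axis. Payload 8.4 kg.
Tool frame: the origin (TCP) lies at the centre of the arm's flange, where the gripper is bolted on; the fingertips stand 173 mm ahead of it and the grasp point (between the pads) lies 155 mm ahead of it (tcp_to_tips is the distance from the TCP to the fingertips, in mm); z points along the fingers, x is the direction in which the jaws open and shut, and the axes are right-handed (so a half turn about z gives the same grasp; the last joint's range is limited). The gripper opens to 85 mm and grips with 20 to 120 N. Pads are 22 mm wide; open, the fingers measure 114 mm over their backs; the gripper's body (76 mm by 85 mm) begins 54 mm behind the grasp point. The pads swing forward as they close: fully open they stand 13 mm farther back than shut.
Start: joints at [-1.181, 0.353, 1.633, -0, 1.155, -0.002], TCP at [238.657, -577.644, 404.681] pointing down, gripper open.
Joint ranges: [-2.63, 2.63], [-0.92, 2.1], [0.06, 2.66], [-1.3, 4.44], [0, 2.69], [-3.02, 3.02]. Speed limits (rad/s): [2.22, 2.22, 2.79, 3.14, 3.14, 3.14].

## Interface

Orientations are given as [roll, pitch, yaw] about the fixed x, y, z axes, in that order (R = Rz(yaw) Ry(pitch) Rx(roll)).
In Python, from rig import sense, grab_frame, camera_info, sign_off, tcp_to_tips gives the robot as it stands.
- The arm moves only by the shell command python3 -m creep 'ROWS' [FORCE]. ROWS is text: rows parted by semicolons, each of 5 numbers parted by spaces: the opening in per cent of the stroke, from 0 (shut) to 100 (fully open), then the shift along the tool's x, y, z in cm, then the turn about the tool's z in degrees. In form: fingers tx ty tz roll; .... A call has 1 to 20 rows; each row is the pose to reach, as a shift and turn from the pose measured when the call began, along the tool's axes at that moment; what a row does not reach only later rows make up. A row lasts 1/10 s, in which the tool goes at most 50 mm and 8.59 degrees, less where a joint would pass 70% of its speed; a pose out of reach is approached as far as the arm can. A call with a gripper value outside its range is refused whole. The fingers move at their own pace and stop on an object; FORCE is the grip in N (left out, the last holds). Time passes only in rows, so rows that repeat a pose let the fingers close. It gives the time, the measured TCP pose, the force and the opening at its end, in the units of the state.
- sense(): the state, without advancing time (a new reading comes with each control period).
- grab_frame(name): name is "side" or "top" or "wrist"; returns (picture, depth): 420x560x3 uint8, blue, green, red; 420x560 float32, mm along the optical axis (not along the pixel's ray), 0 where there is no reading.
- camera_info(name): a dict with "vertical_fov" (degrees; the focal length in pixels is half the picture's height over the tangent of half this angle, whatever the lens; pixels are square), "cx", "cy" (the principal point, pixels), "world_to_cam" (4x4, takes a point from world to camera coordinates). Camera axes: x right, y down, z forward; pixel columns grow to the right and rows downward; lengths in mm; the calibration is good to about 2 mm. A picture is of the moment at which its call begins: read the wrist's pose just before it. camera_info takes no time and is no camera call; for the wrist camera it gives the pose at the moment of the call.
- sign_off(): hands the job in, once; it reports no verdict.
The state is a dict: "clock": time; "qpos": joint angles; "qvel": joint speeds; "joint_efforts": joint torques, N m; "eef_pos": TCP position; "tcp_rot": TCP orientation; "contact_force": force on the tool from outside, world axes, zero at the start; "wrist_torque": the same for the moment, N m; "opening": opening from 0.0 (shut) to 1.0 (fully open).
Only numpy, scipy, OpenCV 4.12 (cv2) and the standard library are available. Lean on these libraries where they do the work, as an engineer would, in place of code of your own. Each camera call takes 0.05 s, during which the arm holds its last target.

## Task

The rocking bucket of the batch tipper already holds one metal block. Take the other block out of its dock and set it gently on the floor of the bucket's empty bay, not letting go before it rests there (the bay takes it only when held across its narrow way, so put it down, say on the black mat, and take it again); its weight then trips the bucket, which dumps both blocks into the tray by itself. Once both lie in the tray, swing the empty bucket back (it has a handle bar) until it is fully upright again, and let go; knock none of the other things about.

Things in the scene. Friction and masses are not known exactly. Their poses are not given: they have to be found in the camera images.
- block_a_center (a point): Centre of the aluminium block that stands in the dock at the start: a plain block 30 (its x) x 58 (its y) x 40 high (its z) mm, 0.2 kg, eight small dark bores in its top. In the dock its two long flanks are covered to above its top, so it can be gripped only by its two ends (58 mm apart).
- block_b_center (a point): Centre of a second block just like it, which already lies in the bucket's left bay (+y of the tipper).
- block_a: The same block as block_a_center; its origin is the centre of its underside.
- dock: Grey plastic dock fixed to the bench at the left. Origin at the centre of its underside; plate 100 x 74 x 8 mm; two walls 54 mm long (along its y), 42 mm high above the plate, faces at x = -17 and +17 mm (outside +-29), the block between them, on the plate, with 2 mm play either side, long way along y. Both ends (+-y) are open for fingers; the block comes straight up.
- tipper: Fixed grey stand with a low steel tray. Origin on the bench below the bucket's pivot line; x the dump direction (roughly away from the robot), y along the pivot line, z up. Pivot line at z 125 mm; side posts at y +-86 mm, up to z 136 mm. Tray inside x 37 to 258, y +-89 mm, floor at z 6, side walls to z 56, far wall to z 76 mm.
- bucket (a joint): Tilt of the steel bucket: 0 upright on its stop, 1.2 rad fully tipped towards tipper +x. Damped, counterweighted: empty or with one block it stays upright; with two it tips by itself in about 1 to 4 s. Emptied, it stays tipped until brought back with about 2 N at the handle to below 0.4 rad, from where it sinks to 0.
- free_bay (a point): On the bucket: centre of the floor of the empty (-y) bay; at tilt 0 at x +45, y -36, z 137 mm of the tipper, same axes. Bay 84 mm along x (back wall at -x, open at +x) by 68 mm along y between an end wall and a divider, both 48 mm high. The block belongs here with its long way along y (5 mm play either side), centred along x within about 12 mm; fingers fit only at its x faces.
- handle (a point): Middle of the bucket's reset handle, a round bar 12 mm thick along the pivot line, 74 mm clear between its two arms, behind the bucket. In the tipper's frame at x -110, z 145 mm at tilt 0; it circles the pivot line (radius 112 mm) up to x -21, z 235 mm at full tilt. It may turn between the fingers.
- tray (a point): Centre of the tray's floor (fixed to the tipper).
- oil_bottle_center (a point): Centre of a small brown bottle with black cap, 24 mm diameter, 58 mm high, standing; leave alone.
- tube_center (a point): Centre of a standing capped clear tube, 34 mm diameter, 114 mm high; leave alone.
- coverslip_box_center (a point): Centre of a small box with lid, 32 x 32 x 22 mm; leave alone.
- mat_top (a point): Centre of the top of a thin black rubber mat fixed to the bench left of the dock, 110 x 110 mm, top 2 mm above the bench: room to put the block down for another grip.
- block_b: The same block as block_b_center; its origin is the centre of its underside.

How it is judged:
By the outcome, as a careful person would: the job done as asked, in the order asked, and still so for the second after the job is handed in, with the robot touching nothing.
It also fails if it takes over 72 s, if anything falls off the work surface, if the arm or the gripper's body presses on something with over 40 N, if the wrist force passes 120 N, or if a joint passes its speed limit or range.

## Working session

There is one attempt and no reset: what is moved stays moved. The work goes in short steps, Python scripts to look and compute and a shell command to move; the robot and the scene stay as the last step left them, time stands still between calls to the robot, and variables do not carry over. Pictures are saved under pics/ and viewed, and the job is handed in when it is done.

```bash
ls; mkdir -p pics; python3 - <<'E'
from rig import *
import cv2
print(sense())
for n in ("side","top","wrist"):
    p,d=grab_frame(n); cv2.imwrite(f"pics/{n}0.png",p); print(n,{k:(v if k!='world_to_cam' else v) for k,v in camera_info(n).items()})
    import numpy as np; np.savez(f"pics/{n}0.npz",p=p,d=d,i=np.array(camera_info(n)["world_to_cam"]))
E
```

```text
pics
{'clock': 0.0, 'qpos': array([-1.18135470e+00,  3.53651695e-01,  1.63412112e+00,  4.70337183e-05,
        1.15516025e+00, -2.37192346e-03]), 'qvel': array([-0.00099578, -0.00107348, -0.00129455, -0.00046007,  0.00266143,
        0.00133439]), 'joint_efforts': array([-3.76523210e-03, -6.05255699e+01, -3.42068195e+01, -2.46053469e-04,
        9.48456698e-03,  7.33028128e-05]), 'eef_pos': array([ 238.60416479, -577.42087898,  403.96486022]), 'tcp_rot': array([-3.14154647e+00,  1.34030043e-03, -1.17900177e+00]), 'contact_force': array([-0.14815119, -0.80532184, -0.05947494]), 'wrist_torque': array([-0.03590482, -0.01255159, -0.01169884]), 'opening': 1.003000993964288}
side {'vertical_fov': 50.53062179465882, 'cx': 280.00351295379664, 'cy': 208.65283142383723, 'world_to_cam': array([[-8.25997034e-01, -5.63469024e-01, -1.52170476e-02,
         4.22453259e+02],
       [-3.47512435e-01,  5.30307313e-01, -7.73310585e-01,
         2.74714750e+02],
       [ 4.43806272e-01, -6.33464136e-01, -6.33844760e-01,
         1.03335138e+03],
       [ 0.00000000e+00,  0.00000000e+00,  0.00000000e+00,
[... 229 characters left out ...]
-9.97418567e-01,  7.96325102e-03, -7.13637756e-02,
         5.29796771e+02],
       [ 7.13296914e-02, -4.48548351e-03, -9.97442708e-01,
         1.65627054e+03],
       [ 0.00000000e+00,  0.00000000e+00,  0.00000000e+00,
         1.00000000e+00]])}
wrist {'vertical_fov': 62.381429163074976, 'cx': 278.3930656476158, 'cy': 213.62791596474915, 'world_to_cam': array([[ 3.82731127e-01, -9.23859679e-01, -4.22985588e-04,
        -6.25125862e+02],
       [-8.81778272e-01, -3.65434421e-01,  2.98202553e-01,
        -3.88587359e+01],
       [-2.75651888e-01, -1.13758419e-01, -9.54502519e-01,
         3.78889610e+02],
       [ 0.00000000e+00,  0.00000000e+00,  0.00000000e+00,
         1.00000000e+00]])}
```

View pics/side0.png

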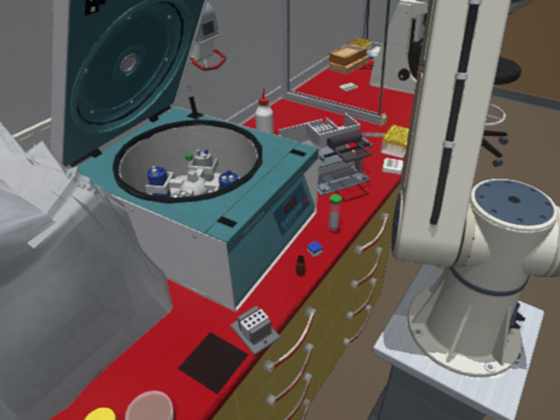

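View pics/top0.png

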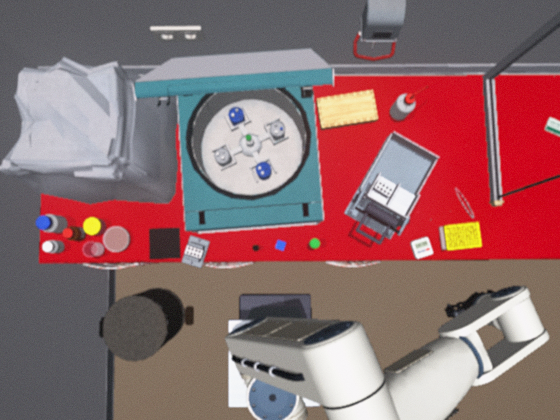

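View pics/wrist0.png

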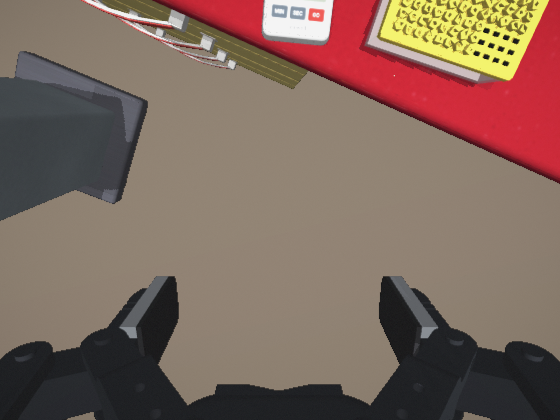

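The side view shows the dock with its block at about (255,328), the mat at (213,362) and the tipper at (340,155). The top view has the dock at (195,250), the mat at (165,243) and the tipper at (393,187). In the wrist view the fingers are open. Next I'll enlarge crops.

```bash
cat > h.py <<'E'
import numpy as np, cv2
from rig import *
def K(n):
    i=camera_info(n); f=210/np.tan(np.radians(i["vertical_fov"])/2); return f,i["cx"],i["cy"]
def ray(n,u,v,z,W=None):
    f,cx,cy=K(n); W=np.array(camera_info(n)["world_to_cam"]) if W is None else W
    R,t=W[:3,:3],W[:3,3]; C=-R.T@t; d=R.T@np.array([(u-cx)/f,(v-cy)/f,1]); return C+d*(z-C[2])/d[2]
def proj(n,p,W=None):
    f,cx,cy=K(n); W=np.array(camera_info(n)["world_to_cam"]) if W is None else W
    c=W[:3,:3]@np.array(p)+W[:3,3]; return np.array([f*c[0]/c[2]+cx,f*c[1]/c[2]+cy])
def cloud(n,d,W=None):
    f,cx,cy=K(n); W=np.array(camera_info(n)["world_to_cam"]) if W is None else W
    v,u=np.mgrid[0:420,0:560]; c=np.stack([(u-cx)/f*d,(v-cy)/f*d,d],-1); return (c-W[:3,3])@W[:3,:3]
E
python3 - <<'E'
from h import *
a=np.load('pics/top0.npz')
t=a['p'];s=np.load('pics/side0.npz')['p']
cv2.imwrite('pics/c1.png',cv2.resize(t[120:270,330:450],None,fx=4,fy=4,interpolation=3))
cv2.imwrite('pics/c2.png',cv2.resize(t[220:270,130:330],None,fx=4,fy=4,interpolation=3))
cv2.imwrite('pics/c3.png',cv2.resize(s[100:210,270:420],None,fx=5,fy=5,interpolation=3))
P=cloud('top',a['d'],a['i'])
for u,v in [(195,250),(165,243),(380,186),(399,190),(380,225),(420,160)]: print(u,v,P[v,u].round(0))
E
```

```text
195 250 [398. 273.  49.]
165 243 [424. 389.  -2.]
380 186 [ 601. -348.  175.]
399 190 [ 592. -419.  138.]
380 225 [ 481. -380.    9.]
420 160 [ 715. -531.    7.]
```

View pics/c1.png

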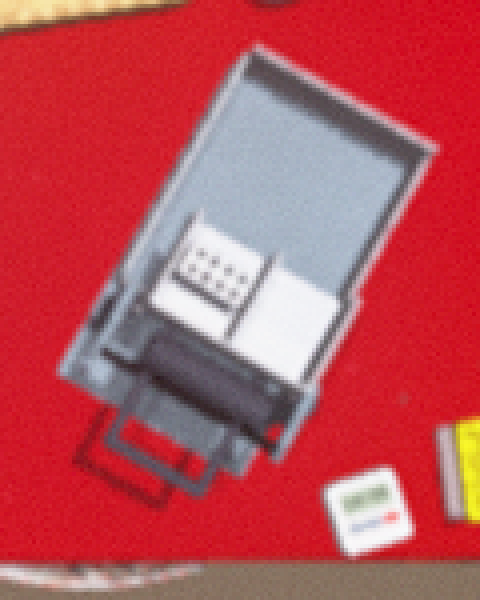

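View pics/c2.png

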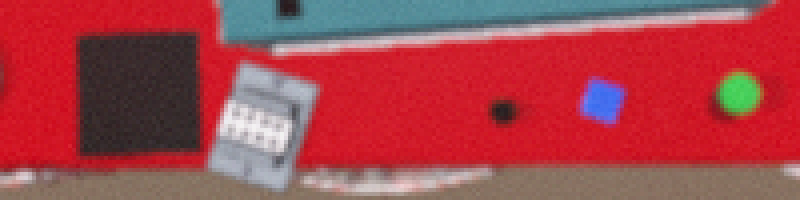

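View pics/c3.png

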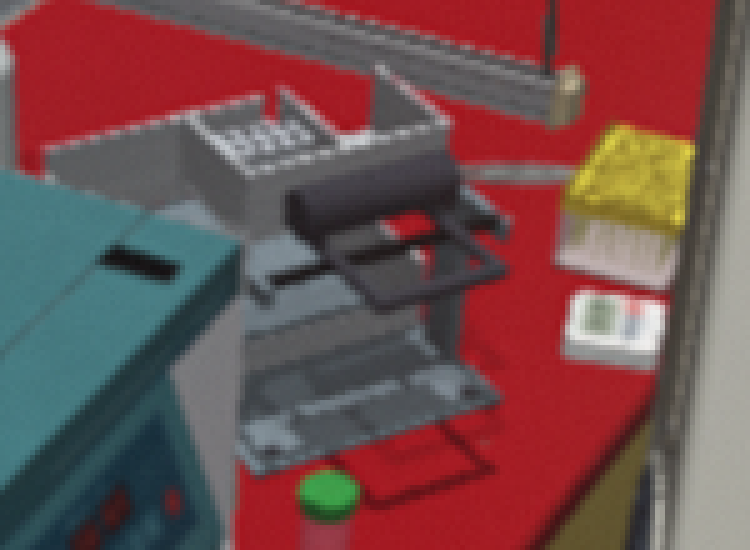

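The crops show the dock plate corners at crop (240,62), (320,85), (290,190) and (208,168). The tipper is yawed about -30°, with one bay full and one empty, and the handle is toward the robot. Next I'll get rough poses.

```bash
python3 - <<'E'
from h import *
a=np.load('pics/top0.npz')
o=np.array([130,220]);q=[(240,62),(320,85),(290,190),(208,168)]
c=np.array([ray('top',*(np.array(p)/4+o),8) for p in q]);print('dock',c.round(0).tolist(),c.mean(0))
e=c[0]-c[3];print('xaxis yaw',np.degrees(np.arctan2(e[1],e[0])))
m=np.array([ray('top',*(np.array(p)/4+o),2) for p in [(78,38),(196,33),(200,150),(80,155)]]);print('mat',m.round(0).tolist(),m.mean(0))
o=np.array([330,120])
L=ray('top',*(np.array((255,45))/4+o),76);R=ray('top',*(np.array((437,148))/4+o),76);d=L-R
print('far',L,R,np.linalg.norm(d)); ya=np.degrees(np.arctan2(d[1],d[0]))-90;print('tip yaw',ya)
x=np.array([np.cos(np.radians(ya)),np.sin(np.radians(ya))]);mid=(L+R)[:2]/2;print('tipper origin',mid-x*260)
P=cloud('top',a['d'],a['i'])
# centrifuge front near dock
for u in (190,200,210,230,280,320):
  print(u,[(v,*P[v,u].round(0).tolist()) for v in (224,228,232,236)])
E
```

```text
dock [[449.0, 298.0, 8.0], [428.0, 227.0, 8.0], [336.0, 253.0, 8.0], [356.0, 326.0, 8.0]] [392.31842111 275.95328834   8.        ]
xaxis yaw -16.54580690250833
mat [[472.0, 444.0, 2.0], [476.0, 339.0, 2.0], [372.0, 334.0, 2.0], [368.0, 441.0, 2.0]] [421.91320096 389.60210766   2.        ]
far [ 804.68794076 -421.6046915    76.        ] [ 712.87996004 -577.29628303   76.        ] 180.74450752094558
tip yaw -30.52693787597454
tipper origin [ 534.82243503 -367.38520176]
190 [(224, 479.0, 254.0, 243.0), (228, 467.0, 252.0, 250.0), (232, 462.0, 300.0, -0.0), (236, 448.0, 297.0, 12.0)]
200 [(224, 479.0, 222.0, 247.0), (228, 467.0, 223.0, 242.0), (232, 461.0, 262.0, 14.0), (236, 448.0, 264.0, -3.0)]
210 [(224, 479.0, 193.0, 241.0), (228, 466.0, 192.0, 245.0), (232, 461.0, 226.0, 14.0), (236, 447.0, 228.0, 2.0)]
230 [(224, 478.0, 131.0, 244.0), (228, 473.0, 151.0, 52.0), (232, 461.0, 156.0, 0.0), (236, 447.0, 157.0, -3.0)]
280 [(224, 478.0, -23.0, 222.0), (228, 474.0, -23.0, 1.0), (232, 460.0, -23.0, 1.0), (236, 445.0, -23.0, -3.0)]
320 [(224, 487.0, -167.0, -4.0), (228, 473.0, -167.0, -3.0), (232, 459.0, -167.0, -7.0), (236, 444.0, -166.0, 2.0)]
```

```bash
cat >> h.py <<'E'
def go(x,y,z,yawdeg):
    s=sense(); p=s['eef_pos']; R=cv2.Rodrigues(np.zeros(3))[0]
    from scipy.spatial.transform import Rotation as Ro
    R=Ro.from_euler('xyz',s['tcp_rot']).as_matrix()
    d=R.T@(np.array([x,y,z])-p)/10
    w=(yawdeg-np.degrees(s['tcp_rot'][2])+180)%360-180
    print('now',p.round(1),np.degrees(s['tcp_rot']).round(2),'open',round(s['opening'],3),'F',s['contact_force'].round(1),'t',s['clock'])
    print('cm',d.round(2),'roll',round(-w,2))
E
python3 -c "
from h import *
go(392,276,404,73.5); print(tcp_to_tips() if callable(tcp_to_tips) else tcp_to_tips)"
```

```text
now [ 238.6 -577.5  404.1] [ 1.800e+02  6.000e-02 -6.755e+01] open 1.002 F [-0.1 -0.2  0.6] t 0.15
cm [-73.02 -46.77   0.09] roll -141.05
173.4
```

```bash
python3 -m creep '100 -73 -46.8 0 -141;100 -73 -46.8 0 -141;100 -73 -46.8 0 -141;100 -73 -46.8 0 -141;100 -73 -46.8 0 -141;100 -73 -46.8 0 -141;100 -73 -46.8 0 -141;100 -73 -46.8 0 -141;100 -73 -46.8 0 -141;100 -73 -46.8 0 -141;100 -73 -46.8 0 -141;100 -73 -46.8 0 -141;100 -73 -46.8 0 -141;100 -73 -46.8 0 -141;100 -73 -46.8 0 -141;100 -73 -46.8 0 -141;100 -73 -46.8 0 -141;100 -73 -46.8 0 -141;100 -73 -46.8 0 -141;100 -73 -46.8 0 -141'; python3 - <<'E'
from h import *
go(392,276,404,73.5)
W=camera_info('wrist')['world_to_cam'];p,d=grab_frame('wrist');cv2.imwrite('pics/w1.png',p);np.savez('pics/w1.npz',p=p,d=d,W=W)
E
```

```text
clock: 2.15
eef_pos: [392.0, 275.3, 404.4]
tcp_rot: [-3.14, 0.001, 1.282]
contact_force: [-0.7, 0.1, 0.7]
opening: 0.996
now [392.  275.3 404.4] [-1.7992e+02  4.0000e-02  7.3460e+01] open 0.996 F [-0.7  0.1  0.7] t 2.15
cm [ 0.07 -0.02  0.04] roll -0.04
```

View pics/w1.png

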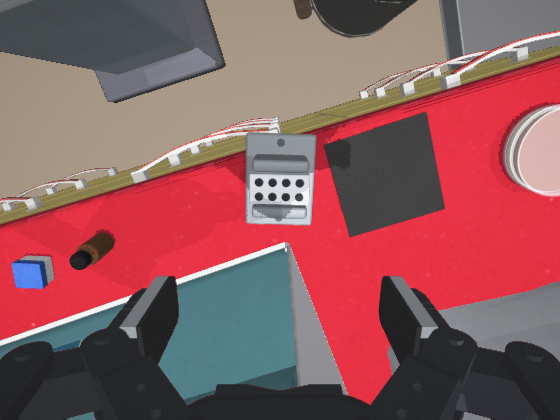

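The wrist view shows the dock and block centred near (281,190), the mat to the right around (385,175), and the centrifuge corner below. I'll enlarge the dock to get its edges.

```bash
python3 - <<'E'
from h import *
a=np.load('pics/w1.npz');p=a['p']
cv2.imwrite('pics/c4.png',cv2.resize(p[125:235,235:330],None,fx=6,fy=5.4545,interpolation=2))
P=cloud('wrist',a['d'],a['W'])
# holes: dark blobs
g=cv2.cvtColor(p,6)[170:210,245:318]; n,l,s,c=cv2.connectedComponentsWithStats((g<75).astype('uint8'))
h=np.array([c[i]+[245,170] for i in range(1,n) if 25<s[i,4]<110]); print(len(h),h.round(1).tolist())
w=np.array([ray('wrist',u,v,48,a['W']) for u,v in h]);print(w.round(1).tolist(),w.mean(0))
for v in (183,190): print(v,[ (u,P[v,u].round(0).tolist()) for u in range(244,318,6)])
E
```

```text
8 [[258.4, 182.0], [272.0, 182.4], [285.5, 182.7], [299.1, 182.9], [258.3, 196.1], [271.9, 196.7], [285.1, 196.9], [298.1, 196.8]]
[[380.6, 258.3, 48.0], [384.7, 270.6, 48.0], [388.7, 282.9, 48.0], [392.5, 295.3, 48.0], [393.9, 253.9, 48.0], [398.2, 266.4, 48.0], [402.0, 278.6, 48.0], [405.5, 290.8, 48.0]] [393.26843884 274.60860679  48.        ]
183 [(244, [386.0, 237.0, -1.0]), (250, [379.0, 250.0, 47.0]), (256, [381.0, 256.0, 47.0]), (262, [383.0, 261.0, 47.0]), (268, [384.0, 267.0, 47.0]), (274, [386.0, 272.0, 49.0]), (280, [388.0, 278.0, 47.0]), (286, [389.0, 283.0, 49.0]), (292, [391.0, 289.0, 47.0]), (298, [392.0, 294.0, 48.0]), (304, [394.0, 300.0, 48.0]), (310, [405.0, 306.0, 8.0]), (316, [409.0, 313.0, -1.0])]
190 [(244, [394.0, 234.0, -1.0]), (250, [386.0, 248.0, 48.0]), (256, [387.0, 254.0, 49.0]), (262, [390.0, 259.0, 46.0]), (268, [391.0, 265.0, 47.0]), (274, [392.0, 270.0, 48.0]), (280, [394.0, 276.0, 48.0]), (286, [395.0, 281.0, 49.0]), (292, [398.0, 287.0, 47.0]), (298, [399.0, 292.0, 48.0]), (304, [401.0, 298.0, 47.0]), (310, [412.0, 304.0, 8.0]), (316, [416.0, 311.0, -0.0])]
```

View pics/c4.png

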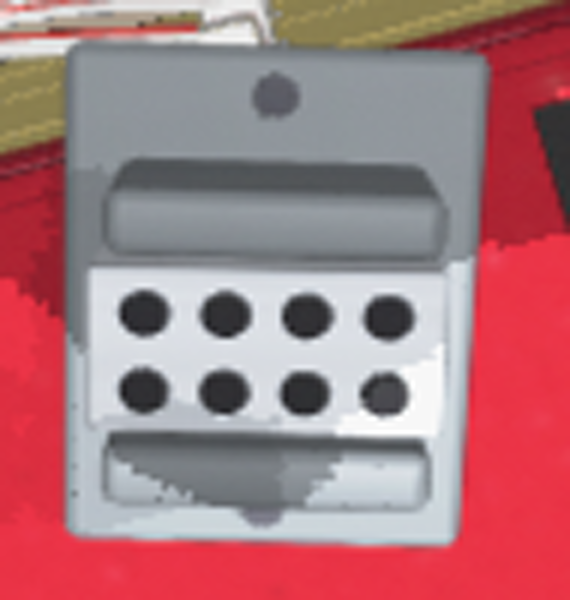

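```bash
python3 - <<'E'
from h import *
a=np.load('pics/w1.npz');P=cloud('wrist',a['d'],a['W'])
for u,v in [(152,282),(160,282),(168,282),(174,284),(174,300),(160,320),(130,335),(390,282),(386,300)]: print(u,v,a['d'][v,u],(P[v,u]-[392,275.3,404.4]).round(1))
M=P[270:345,115:180].reshape(-1,3); M=M[M[:,2]>150]; print('lowest rel TCP',np.percentile(M[:,2],[0.5,2,5])-404.4)
go(393.3,274.6,260,72.3);go(393.3,274.6,187,72.3)
E
```

```text
152 282 134.62625 [ -24.2  -44.3 -151.5]
160 282 133.58829 [ -23.7  -40.9 -150.6]
168 282 134.09766 [ -22.6  -38.1 -151.1]
174 284 141.6315 [ -18.4  -39.3 -157.6]
174 300 142.0192 [ -12.2  -41.3 -156. ]
160 320 124.78422 [ -14.5  -40.5 -138.7]
130 335 109.32989 [ -20.1  -43.1 -123.9]
390 282 134.10522 [   1.7   44.2 -151.2]
386 300 138.40111 [  10.2   41.4 -152.9]
lowest rel TCP [-159.71829913 -158.38336557 -155.92242241]
now [392.  274.8 404.6] [-1.7993e+02  3.0000e-02  7.3400e+01] open 0.999 F [0.8 0.7 0.2] t 2.2
cm [ 0.03  0.15 14.46] roll 1.1
now [392.  274.8 404.6] [-1.7993e+02  3.0000e-02  7.3400e+01] open 0.999 F [0.8 0.7 0.2] t 2.2
cm [ 0.03  0.16 21.76] roll 1.1
```

```bash
python3 -m creep '100 0 0.1 4 1.1;100 0 0.15 9 1.1;100 0 0.15 14 1.1;100 0 0.15 18 1.1;100 0 0.15 20 1.1;100 0 0.15 21.5 1.1;100 0 0.15 22.2 1.1;100 0 0.15 22.2 1.1;66 0 0.15 22.2 1.1;60 0 0.15 22.2 1.1;55 0 0.15 22.2 1.1;50 0 0.15 22.2 1.1;50 0 0.15 22.2 1.1;50 0 0.15 22.2 1.1' 40; python3 -c "
from h import *
go(393.3,274.6,182,72.3)"
```

```text
clock: 3.6
eef_pos: [393.5, 274.4, 183.7]
tcp_rot: [3.142, -0.001, 1.262]
contact_force: [0.5, -3.0, 5.7]
opening: 0.672
now [393.5 274.4 183.7] [ 1.800e+02 -4.000e-02  7.232e+01] open 0.672 F [ 0.5 -3.   5.7] t 3.6
cm [ 0.01 -0.03  0.17] roll 0.02
```

```bash
python3 -m creep '0 0 0 -1 0;0 0 0 -3 0;0 0 0 -5 0;0 0 0 -7 0;0 0 0 -7 0;0 0 0 -7 0'  60; python3 -c "
from h import *
go(412,393,184,72.3)"
```

```text
clock: 4.2
eef_pos: [393.5, 274.4, 254.4]
tcp_rot: [3.141, -0.002, 1.262]
contact_force: [0.2, 0.2, -0.9]
opening: 0.673
now [393.5 274.4 254.4] [ 1.7994e+02 -1.1000e-01  7.2320e+01] open 0.673 F [ 0.2  0.2 -0.9] t 4.2
cm [11.85 -1.84  7.06] roll 0.02
```

```bash
python3 -m creep '0 4 -0.6 0 0;0 8 -1.2 0 0;0 11 -1.7 0 0;0 11.9 -1.8 0 0;0 11.9 -1.8 2 0;0 11.9 -1.8 5 0;0 11.9 -1.8 6.5 0;0 11.9 -1.8 7.2 0;0 11.9 -1.8 7.4 0;0 11.9 -1.8 7.5 0;0 11.9 -1.8 7.5 0'; python3 -m creep '0 0 0 0.1 0;0 0 0 0.2 0;0 0 0 0.3 0;0 0 0 0.3 0'
```

```text
clock: 5.3
eef_pos: [412.9, 393.5, 180.4]
tcp_rot: [3.14, -0.003, 1.262]
contact_force: [-0.7, 0.0, -1.6]
opening: 0.672
clock: 5.7
eef_pos: [413.1, 393.7, 177.9]
tcp_rot: [3.14, -0.004, 1.262]
contact_force: [-1.2, -0.4, 4.5]
opening: 0.669
```

```bash
python3 -m creep '75 0 0 0 0;85 0 0 0 0;100 0 0 0 0;100 0 0 0 0;100 0 0 -2 0;100 0 0 -6 0;100 0 0 -10 8;100 0 0 -12 17;100 0 0 -12 90;100 0 0 -12 90;100 0 0 -12 90;100 0 0 -12 90;100 0 0 -12 90;100 0 0 -12 90;100 0 0 -12 90;100 0 0 -12 90;100 0 0 -12 90;100 0 0 -12 90' ; python3 - <<'E'
from h import *
go(413,393.6,178,-17.7)
W=camera_info('wrist')['world_to_cam'];p,d=grab_frame('wrist');cv2.imwrite('pics/w2.png',p);np.savez('pics/w2.npz',p=p,d=d,W=W)
E
```

```text
clock: 7.5
eef_pos: [412.7, 393.3, 297.8]
tcp_rot: [-3.138, -0.002, -0.31]
contact_force: [0.0, 0.2, -0.8]
opening: 0.996
now [412.7 393.3 297.8] [-1.798e+02 -1.100e-01 -1.775e+01] open 0.996 F [ 0.   0.2 -0.8] t 7.5
cm [-0.000e+00  1.000e-02  1.198e+01] roll -0.05
```

View pics/w2.png

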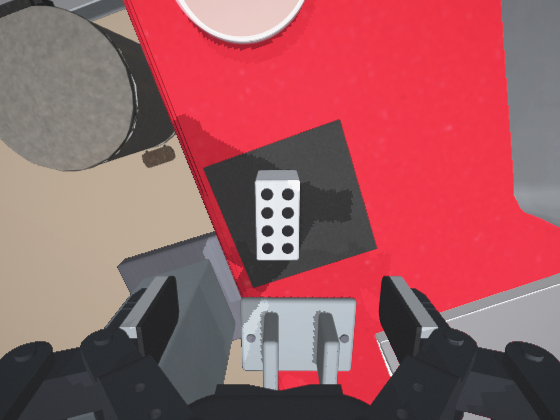

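The block stands upright on the mat with its bores centred near (278,220), clear of the dock walls.

```bash
python3 - <<'E'
from h import *
a=np.load('pics/w2.npz');p=a['p']
g=cv2.cvtColor(p,6)[180:265,252:304]; n,l,s,c=cv2.connectedComponentsWithStats((g<90).astype('uint8'))
h=np.array([c[i]+[252,180] for i in range(1,n) if 50<s[i,4]<250]); print(len(h),h.round(1).tolist())
w=np.array([ray('wrist',u,v,42,a['W']) for u,v in h]);print(w.round(1).tolist(),w.mean(0))
vx,vy,_,_=cv2.fitLine(w[:,:2].astype('float32'),2,0,.01,.01).ravel();yaw=np.degrees(np.arctan2(vy,vx));print(yaw)
go(w[:,0].mean(),w[:,1].mean(),180,(yaw%180)-90)
E
```

```text
8 [[266.5, 194.0], [287.5, 194.0], [266.8, 212.6], [287.3, 212.5], [267.0, 230.6], [287.2, 230.5], [267.1, 248.2], [287.1, 248.1]]
[[412.4, 414.8, 42.0], [425.7, 410.5, 42.0], [408.5, 402.4, 42.0], [421.8, 398.3, 42.0], [404.6, 390.0, 42.0], [417.9, 385.8, 42.0], [400.6, 377.6, 42.0], [413.9, 373.4, 42.0]] [413.18409229 394.0926869   42.        ]
72.34028
now [412.7 393.3 297.8] [-1.7979e+02 -1.1000e-01 -1.7570e+01] open 0.999 F [-0.2 -0.5  0.7] t 7.55
cm [ 0.   -0.05 11.79] roll 0.09
```

```bash
python3 -m creep '100 0 0 4 0;100 0 0 8 0;100 0 0 10.5 0;100 0 0 11.5 0;100 0 0 11.8 0;100 0 0 11.8 0;60 0 0 11.8 0;40 0 0 11.8 0;35 0 0 11.8 0;15 0 0 11.8 0;15 0 0 11.8 0;15 0 0 11.8 0;15 0 0 11.8 0' 60; python3 -m creep '10 0 0 -1 0;10 0 0 -4 0;10 0 0 -9 0;10 0 0 -13 0;10 0 0 -16 0;10 0 0 -18 0;10 0 0 -18 0'; python3 - <<'E'
from h import *
go(480,-335,400,-30)
go(350,0,360,-30)
E
```

```text
clock: 8.85
eef_pos: [413.2, 393.9, 180.6]
tcp_rot: [-3.137, -0.002, -0.307]
contact_force: [-1.1, -0.7, 6.9]
opening: 0.346
clock: 9.55
eef_pos: [413.1, 393.7, 364.1]
tcp_rot: [-3.132, -0.005, -0.307]
contact_force: [1.2, 0.7, -2.1]
opening: 0.343
now [413.1 393.7 364.1] [-179.46   -0.3   -17.57] open 0.343 F [ 1.2  0.7 -2.1] t 9.55
cm [28.39 67.42 -4.08] roll 12.43
now [413.1 393.7 364.1] [-179.46   -0.3   -17.57] open 0.343 F [ 1.2  0.7 -2.1] t 9.55
cm [ 5.86 39.44  0.07] roll 12.43
```

```bash
python3 - <<'E'
from h import *
go(370,0,410,-30)
go(370,-180,430,-30)
go(521,-482,450,-30)
E
```

```text
now [413.1 393.7 364.1] [-179.46   -0.3   -17.57] open 0.343 F [ 1.2  0.7 -2.1] t 9.55
cm [ 7.8  38.79 -4.91] roll 12.43
now [413.1 393.7 364.1] [-179.46   -0.3   -17.57] open 0.343 F [ 1.2  0.7 -2.1] t 9.55
cm [13.24 55.93 -7.05] roll 12.43
now [413.1 393.7 364.1] [-179.46   -0.3   -17.57] open 0.343 F [ 1.2  0.7 -2.1] t 9.55
cm [36.76 80.15 -9.15] roll 12.43
```

```bash
python3 -m creep '10 1.5 3 -2 2;10 3 8 -4 6;10 4 13 -5 12.4;10 5 18 -5 12.4;10 6 23 -5 12.4;10 7 28 -5 12.4;10 7.5 33 -5 12.4;10 8 38 -5 12.4;10 9.5 43 -6 12.4;10 11 48 -6.5 12.4;10 13 53 -7 12.4;10 16 56.5 -7.5 12.4;10 20 60.5 -8 12.4;10 24 65 -8.5 12.4;10 28 69.5 -9 12.4;10 31.5 73.5 -9 12.4;10 34.5 77 -9 12.4;10 36.8 80 -9 12.4;10 36.8 80 -9 12.4;10 36.8 80 -9 12.4'; python3 - <<'E'
from h import *
go(521,-482,450,-30)
W=camera_info('wrist')['world_to_cam'];p,d=grab_frame('wrist');cv2.imwrite('pics/w3.png',p);np.savez('pics/w3.npz',p=p,d=d,W=W)
E
```

```text
clock: 11.55
eef_pos: [522.2, -483.9, 445.4]
tcp_rot: [-3.132, -0.001, -0.525]
contact_force: [-0.3, -0.9, -2.0]
opening: 0.341
now [ 522.2 -483.9  445.4] [-1.7942e+02 -7.0000e-02 -3.0080e+01] open 0.341 F [-0.3 -0.9 -2. ] t 11.55
cm [-0.2  -0.11 -0.45] roll -0.08
```

View pics/w3.png

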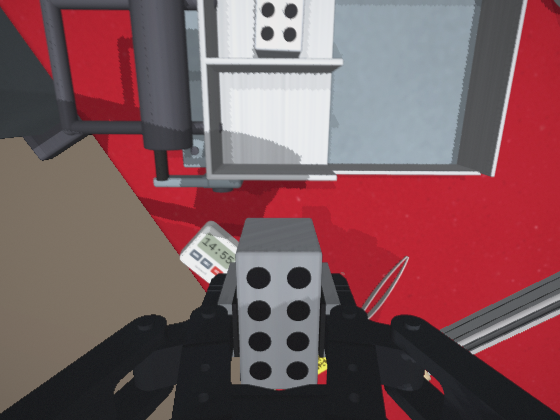

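The bay is empty, spanning roughly u 219–330 and v 66–165. The divider is at v≈64, and block B is in the left bay at the top. The held block is at (280,300). I'll enlarge to pick edges.

```bash
python3 - <<'E'
from h import *
a=np.load('pics/w3.npz');p=a['p']
cv2.imwrite('pics/c5.png',cv2.resize(p[45:195,190:350],None,fx=5,fy=4,interpolation=2))
P=cloud('wrist',a['d'],a['W'])
for v in (80,110,140): print(v,[(u,*P[v,u].round(0).astype(int).tolist()) for u in (200,205,208,211,214,217,220,225,240,260,280,300,320,326,330,334,340)])
for u in (240,280,320): print(u,[(v,*P[v,u].round(0).astype(int).tolist()) for v in (54,58,60,62,64,66,68,72,155,160,163,166,168,170,172,175,178,181)])
E
```

```text
80 [(200, 502, -348, 4), (205, 531, -380, 185), (208, 532, -381, 184), (211, 532, -381, 174), (214, 533, -380, 161), (217, 533, -379, 151), (220, 534, -378, 136), (225, 537, -380, 136), (240, 547, -386, 138), (260, 560, -393, 137), (280, 573, -401, 136), (300, 586, -408, 137), (320, 599, -416, 137), (326, 603, -418, 138), (330, 606, -420, 136), (334, 630, -423, 6), (340, 636, -426, 5)]
110 [(200, 484, -375, 4), (205, 520, -395, 184), (208, 522, -396, 184), (211, 523, -397, 176), (214, 523, -397, 166), (217, 523, -397, 155), (220, 523, -397, 141), (225, 526, -398, 137), (240, 535, -404, 136), (260, 549, -412, 136), (280, 562, -420, 136), (300, 575, -427, 137), (320, 589, -435, 137), (326, 593, -437, 136), (330, 596, -439, 136), (334, 616, -451, 6), (340, 621, -454, 7)]
140 [(200, 466, -403, 4), (205, 510, -411, 184), (208, 512, -412, 186), (211, 514, -413, 184), (214, 513, -414, 173), (217, 512, -415, 161), (220, 512, -416, 150), (225, 513, -417, 137), (240, 524, -423, 136), (260, 537, -431, 136), (280, 551, -439, 136), (300, 564, -447, 138), (320, 578, -455, 137), (326, 582, -457, 13
[... 595 characters left out ...]
6, 575, -396, 179), (68, 575, -396, 169), (72, 575, -396, 143), (155, 545, -449, 135), (160, 543, -453, 137), (163, 542, -455, 137), (166, 541, -455, 148), (168, 541, -455, 158), (170, 541, -455, 165), (172, 541, -455, 173), (175, 541, -456, 184), (178, 540, -457, 183), (181, 522, -492, 1)]
320 [(54, 607, -400, 137), (58, 606, -402, 137), (60, 598, -406, 185), (62, 597, -407, 185), (64, 597, -408, 185), (66, 597, -409, 181), (68, 598, -410, 170), (72, 600, -411, 145), (155, 573, -465, 137), (160, 571, -469, 138), (163, 570, -471, 136), (166, 568, -471, 146), (168, 567, -471, 156), (170, 566, -470, 166), (172, 565, -470, 173), (175, 564, -469, 184), (178, 563, -470, 186), (181, 564, -516, 1)]
```

View pics/c5.png

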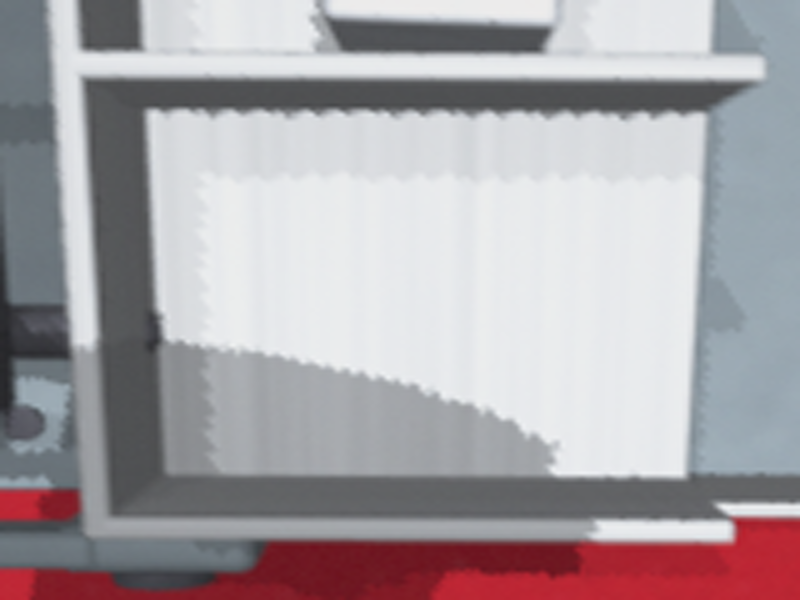

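```bash
python3 - <<'E'
from h import *
a=np.load('pics/w3.npz');P=cloud('wrist',a['d'],a['W'])
m=np.zeros((420,560),bool);m[66:168,212:340]=1
m&=(abs(P[...,2]-137)<4)
m=cv2.morphologyEx(m.astype('uint8'),cv2.MORPH_OPEN,np.ones((3,3)))>0
pts=np.array([ray('wrist',u,v,137,a['W'])[:2] for v,u in zip(*np.nonzero(m))],dtype='float32')
r=cv2.minAreaRect(pts);print(r, P[m][:,2].mean())
def line(Q): vx,vy,x,y=cv2.fitLine(Q.astype('float32'),cv2.DIST_HUBER,0,.01,.01).ravel(); return np.degrees(np.arctan2(vy,vx)),x,y
Z=P[...,2];w=(Z>142)&(Z<178)
for nm,sl in (('div',np.s_[64:76,235:325]),('end',np.s_[160:177,235:320]),('back',np.s_[80:155,205:226])):
    Q=P[sl][w[sl]][:,:2];print(nm,len(Q),line(Q))
# held block bores
g=cv2.cvtColor(a['p'],6)
h=np.array([(258.5,278),(298,278),(259,311),(298,311)]);
# image pos of bay centre
E
```

```text
Traceback (most recent call last):
  File "h.py", line 6, in ray
    f,cx,cy=K(n); W=np.array(camera_info(n)["world_to_cam"]) if W is None else W
            ~^^^
  File "h.py", line 4, in K
    i=camera_info(n); f=210/np.tan(np.radians(i["vertical_fov"])/2); return f,i["cx"],i["cy"]
ValueError: time passes only in moves, steps and waits
```

```bash
sed -i 's/^def K(n):/from functools import lru_cache\n@lru_cache\ndef K(n):/' h.py; python3 - <<'E'
from h import *
a=np.load('pics/w3.npz');P=cloud('wrist',a['d'],a['W'])
m=np.zeros((420,560),bool);m[66:168,212:340]=1
m&=(abs(P[...,2]-137)<4)
m=cv2.morphologyEx(m.astype('uint8'),cv2.MORPH_OPEN,np.ones((3,3)))>0
pts=np.array([ray('wrist',u,v,137,a['W'])[:2] for v,u in zip(*np.nonzero(m))],dtype='float32')
r=cv2.minAreaRect(pts);print(r, P[m][:,2].mean())
def line(Q): vx,vy,x,y=cv2.fitLine(Q.astype('float32'),cv2.DIST_HUBER,0,.01,.01).ravel(); return np.degrees(np.arctan2(vy,vx)),x,y
Z=P[...,2];w=(Z>142)&(Z<178)
for nm,sl in (('div',np.s_[64:76,235:325]),('end',np.s_[160:177,235:320]),('back',np.s_[80:155,205:226])):
    Q=P[sl][w[sl]][:,:2];print(nm,len(Q),line(Q))
go(521,-482,450,-30)
E
```

```text
((555.1435546875, -424.0197448730469), (68.7745590209961, 84.46290588378906), 59.59427261352539) 136.6494504258597
div 517 (np.float32(-30.35084), np.float32(575.67065), np.float32(-396.62915))
end 686 (np.float32(-30.340261), np.float32(539.5203), np.float32(-454.25116))
back 670 (np.float32(59.64592), np.float32(514.08154), np.float32(-411.8375))
now [ 521.7 -482.   445.6] [-1.7937e+02  1.0000e-02 -3.0050e+01] open 0.35 F [-1.   0.2 -2.5] t 11.6
cm [-0.06  0.03 -0.45] roll -0.05
```

```bash
python3 - <<'E'
from h import *
a=np.load('pics/w3.npz');P=cloud('wrist',a['d'],a['W'])
g=cv2.cvtColor(a['p'],6)[262:384,242:318]; n,l,s,c=cv2.connectedComponentsWithStats((g<75).astype('uint8'))
h=np.array([c[i]+[242,262] for i in range(1,n) if 150<s[i,4]<800]); print(len(h),h.round(1).tolist(),[int(x[4]) for x in s])
top=P[290:300,270:288].reshape(-1,3)[:,2];print('top z',np.median(top),np.median(P[325:330,270:288,2]),np.median(P[350:358,270:288,2]))
w=np.array([ray('wrist',u,v,306.5,a['W']) for u,v in h]);m=w.mean(0);print(m, m-[522,-483,306])
vx,vy,_,_=cv2.fitLine(w[:,:2].astype('float32'),2,0,.01,.01).ravel();print(np.degrees(np.arctan2(vy,vx))%180-90)
E
```

```text
8 [[258.1, 277.5], [298.6, 277.4], [258.8, 310.3], [298.0, 310.3], [259.4, 341.1], [297.5, 341.1], [260.0, 370.3], [296.9, 370.3]] [6424, 400, 404, 369, 368, 339, 344, 313, 311]
top z 306.47151612420674 306.3992127156786 306.3047744884242
[ 523.49543133 -483.1717592   306.5       ] [ 1.49543133 -0.1717592   0.5       ]
-29.932594
```

```bash
python3 - <<'E'
from h import *
go(553.9,-424.7,445,-30.5)
E
```

```text
now [ 521.7 -482.   445.6] [-1.7937e+02  1.0000e-02 -3.0050e+01] open 0.35 F [-1.   0.2 -2.5] t 11.6
cm [-0.08 -6.57  0.13] roll 0.45
```

```bash
python3 -m creep '10 0 -3 0 0.4;10 0 -6 0 0.4;10 0 -6.6 0 0.4;10 0 -6.6 0 0.4;10 0 -6.6 3 0.4;10 0 -6.6 5 0.4;10 0 -6.6 6 0.4;10 0 -6.6 6 0.4;10 0 -6.6 6 0.4'; python3 - <<'E'
from h import *
go(553.9,-424.7,325,-30.5)
W=camera_info('wrist')['world_to_cam'];p,d=grab_frame('wrist');cv2.imwrite('pics/w4.png',p);np.savez('pics/w4.npz',p=p,d=d,W=W)
E
```

```text
clock: 12.5
eef_pos: [555.0, -424.7, 387.0]
tcp_rot: [-3.131, -0.0, -0.532]
contact_force: [-0.6, -0.8, -1.8]
opening: 0.346
now [ 555.  -424.7  387. ] [-1.7938e+02 -2.0000e-02 -3.0470e+01] open 0.346 F [-0.6 -0.8 -1.8] t 12.5
cm [-0.1   0.12  6.2 ] roll 0.03
```

View pics/w4.png

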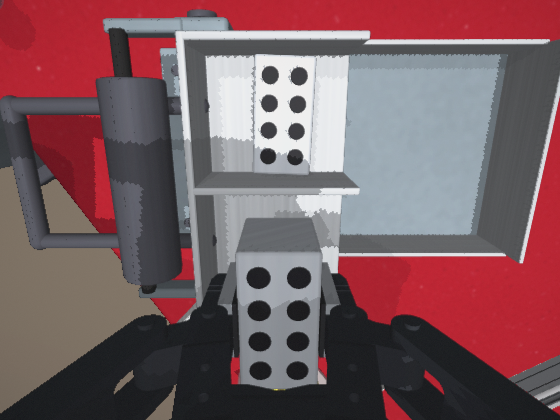

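The block hangs above the bay, below the divider at v≈188, with block B at (283,115). Before lowering, I'll check how high the linkage and counterweight sit.

```bash
python3 - <<'E'
from h import *
a=np.load('pics/w4.npz');P=cloud('wrist',a['d'],a['W'])
o=np.array([555,-424.7,387]);c,s=np.cos(np.radians(-30.47)),np.sin(np.radians(-30.47))
def T(q): q=q-o; return np.stack([q[...,0]*c+q[...,1]*s,-q[...,0]*s+q[...,1]*c,q[...,2]],-1)
print('counterweight top',np.percentile(P[90:270,110:175,2],95),T(P[180,140]))
Q=T(P[250:420]).reshape(-1,3);Q=Q[(Q[:,2]>-170)&(a['d'][250:420].ravel()>0)]
for z in range(-170,-60,10):
  b=Q[(Q[:,2]>=z)&(Q[:,2]<z+10)]
  if len(b): print(z,np.percentile(b[:,0],[1,99]).round(),len(b))
E
```

```text
counterweight top 182.76102336235897 [ -69.85855596   41.84586462 -204.6916691 ]
-170 [-27.  28.] 320
-160 [-27.  29.] 614
-150 [-27.  29.] 1279
-140 [-20.  22.] 12208
-130 [-46.  47.] 3756
-120 [-49.  50.] 9535
-110 [-54.  55.] 7311
-100 [-58.  59.] 12551
-90 [-58.  60.] 3364
```

```bash
python3 - <<'E'
from h import *
a=np.load('pics/w4.npz');P=cloud('wrist',a['d'],a['W'])
o=np.array([555,-424.7,387]);c,s=np.cos(np.radians(-30.47)),np.sin(np.radians(-30.47))
def T(q): q=q-o; return np.stack([q[...,0]*c+q[...,1]*s,-q[...,0]*s+q[...,1]*c,q[...,2]],-1)
Q=T(P[250:420]).reshape(-1,3);Q=Q[(Q[:,2]>-170)&(a['d'][250:420].ravel()>0)]
for z in range(-150,-90,3):
  b=Q[(Q[:,2]>=z)&(Q[:,2]<z+3)]
  if len(b): print(z,b[:,0].min().round(),np.percentile(b[:,0],[.5,99.5]).round(),b[:,0].max().round(),len(b), 'y at |x|>35',b[abs(b[:,0])>35][:,1].min() if (abs(b[:,0])>35).any() else None)
for r in (262,280,300,320,340,360): print(r,[(u,*T(P[r,u]).round(0).astype(int).tolist()) for u in range(150,250,10)])
E
```

```text
-150 -27.0 [-27.  29.] 29.0 217 y at |x|>35 None
-147 -27.0 [-27.  29.] 29.0 259 y at |x|>35 None
-144 -27.0 [-27.  29.] 29.0 266 y at |x|>35 None
-141 -27.0 [-16.  18.] 22.0 10831 y at |x|>35 None
-138 -22.0 [-20.  21.] 22.0 1327 y at |x|>35 None
-135 -31.0 [-31.  32.] 33.0 282 y at |x|>35 None
-132 -36.0 [-36.  37.] 42.0 536 y at |x|>35 7.446891188810499
-129 -44.0 [-43.  45.] 46.0 931 y at |x|>35 7.40799702165268
-126 -46.0 [-46.  47.] 48.0 1018 y at |x|>35 -6.950286558662011
-123 -48.0 [-47.  48.] 49.0 1576 y at |x|>35 -11.013221980303872
-120 -49.0 [-48.  49.] 51.0 4048 y at |x|>35 -12.048292925253195
-117 -50.0 [-49.  50.] 52.0 3162 y at |x|>35 -11.760530499600847
-114 -52.0 [-51.  52.] 53.0 1768 y at |x|>35 -11.659105877656325
-111 -53.0 [-52.  53.] 54.0 1680 y at |x|>35 -10.995531414888637
-108 -55.0 [-53.  54.] 55.0 1877 y at |x|>35 -7.761763273489915
-105 -56.0 [-55.  56.] 57.0 2188 y at |x|>35 -3.1990330210405418
-102 -57.0 [-56.  57.] 58.0 3379 y at |x|>35 -1.4386721069840824
-99 -58.0 [-57.  59.] 60.0 3518 y at |x|>35 2.094646626579312
-96 -60.0 [-59.  60.] 61.0 3827 y a
[... 763 characters left out ...]
39), (240, -13, 12, -139)]
320 [(150, -39, 15, -123), (160, -37, 13, -125), (170, -127, -163, -388), (180, -114, -160, -383), (190, -27, 13, -125), (200, -24, 13, -125), (210, -21, 13, -125), (220, -18, 13, -125), (230, -16, 8, -132), (240, -13, 4, -139)]
340 [(150, -36, 13, -115), (160, -35, 10, -119), (170, -33, 8, -121), (180, -30, 8, -121), (190, -25, 13, -115), (200, -22, 13, -116), (210, -19, 13, -115), (220, -16, 13, -116), (230, -16, 2, -130), (240, -14, -5, -140)]
360 [(150, -37, 5, -116), (160, -35, 4, -118), (170, -32, 4, -118), (180, -23, 18, -101), (190, -21, 17, -102), (200, -18, 19, -100), (210, -16, 18, -101), (220, -14, 18, -101), (230, -16, -4, -128), (240, -14, -15, -140)]
```

```bash
python3 - <<'E'
from h import *
go(561.7,-429.3,322,-30.5)
E
```

```text
now [ 555.2 -424.8  387.5] [-1.7939e+02 -8.0000e-02 -3.0470e+01] open 0.345 F [ 0.   0.  -2.5] t 12.55
cm [0.78 0.13 6.55] roll 0.03
```

```bash
python3 -m creep '10 0.8 0.1 0 0;10 0.8 0.1 0.5 0;10 0.8 0.1 2 0;10 0.8 0.1 4 0;10 0.8 0.1 5.5 0;10 0.8 0.1 5.9 0;10 0.8 0.1 5.9 0'; python3 - <<'E'
from h import *
go(561.7,-429.3,318,-30.5)
W=camera_info('wrist')['world_to_cam'];p,d=grab_frame('wrist');cv2.imwrite('pics/w5.png',p);np.savez('pics/w5.npz',p=p,d=d,W=W)
E
```

```text
clock: 13.25
eef_pos: [561.8, -429.0, 327.3]
tcp_rot: [-3.131, 0.001, -0.532]
contact_force: [0.3, -0.5, -2.3]
opening: 0.342
now [ 561.8 -429.   327.3] [-1.7937e+02  3.0000e-02 -3.0460e+01] open 0.342 F [ 0.3 -0.5 -2.3] t 13.25
cm [0.01 0.04 0.93] roll 0.04
```

View pics/w5.png

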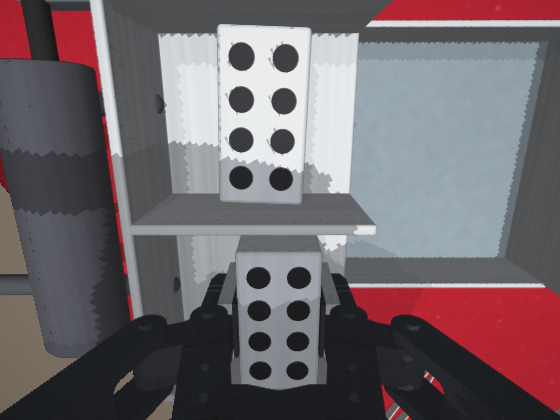

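The block is now between the divider (v≈230) and the end wall, and the force is still only its weight, so I'll feel for the floor.

```bash
python3 -m creep '10 0 0 0.3 0;10 0 0 0.6 0;10 0 0 0.8 0;10 0 0 0.9 0;10 0 0 0.9 0'; python3 -m creep '10 0 0 0.1 0;10 0 0 0.1 0';python3 -m creep '10 0 0 0.1 0;10 0 0 0.1 0'
```

```text
clock: 13.8
eef_pos: [562.1, -429.1, 319.3]
tcp_rot: [-3.131, -0.001, -0.532]
contact_force: [0.5, 0.5, -1.6]
opening: 0.346
clock: 14.0
eef_pos: [562.1, -429.1, 318.2]
tcp_rot: [-3.131, -0.001, -0.532]
contact_force: [0.3, 0.1, -2.9]
opening: 0.344
clock: 14.2
eef_pos: [562.0, -429.1, 317.1]
tcp_rot: [-3.131, -0.001, -0.532]
contact_force: [-0.4, -0.6, -1.8]
opening: 0.345
```

```bash
python3 -m creep '10 0 0 0.1 0;10 0 0 0.1 0';python3 -m creep '10 0 0 0.1 0;10 0 0 0.1 0'
```

```text
clock: 14.4
eef_pos: [562.0, -429.0, 315.9]
tcp_rot: [-3.131, -0.0, -0.532]
contact_force: [-0.2, 0.1, -1.1]
opening: 0.346
clock: 14.6
eef_pos: [562.1, -429.0, 314.9]
tcp_rot: [-3.131, -0.001, -0.532]
contact_force: [0.2, -0.1, -1.8]
opening: 0.344
```

```bash
python3 -m creep '10 0 0 0.1 0;10 0 0 0.1 0'; python3 -c "
from h import *
W=camera_info('wrist')['world_to_cam'];p,d=grab_frame('wrist');P=cloud('wrist',d,W)
print('floor',np.median(P[140:180,190:210,2]),'blockB top',np.median(P[85:95,255:268,2]),'A top',np.median(P[290:300,270:288,2]),sense()['contact_force'])"
```

```text
clock: 14.8
eef_pos: [562.1, -429.1, 313.9]
tcp_rot: [-3.131, -0.001, -0.532]
contact_force: [-0.4, -0.2, -0.6]
opening: 0.342
floor 135.6194212228669 blockB top 174.33224490625088 A top 174.9016545326532 [-0.16059649  0.15526303 -1.45092772]
```

```bash
python3 -c "
from h import *
a=np.load('pics/w5.npz');P=cloud('wrist',a['d'],a['W'])
print(np.median(P[85:95,255:268,2]),np.median(P[140:180,190:205,2]))"; python3 -m creep '10 0 0 0.05 0;10 0 0 0.05 0;10 0 0 0.05 0'; python3 -c "
from h import *
W=camera_info('wrist')['world_to_cam'];p,d=grab_frame('wrist');P=cloud('wrist',d,W)
cv2.imwrite('pics/w6.png',p)
print('floor',np.median(P[140:180,190:210,2]),'blockB top',np.median(P[85:95,255:268,2]),'A top',np.median(P[290:300,270:288,2]),sense()['contact_force'])"
```

```text
176.73621011726237 136.5437776316549
clock: 15.15
eef_pos: [562.0, -429.0, 313.3]
tcp_rot: [-3.131, -0.001, -0.532]
contact_force: [0.9, -0.6, -2.3]
opening: 0.343
floor 135.27857439248814 blockB top 173.60406927538799 A top 174.37200192484914 [ 0.4324348   0.27457747 -2.31500848]
```

View pics/w6.png

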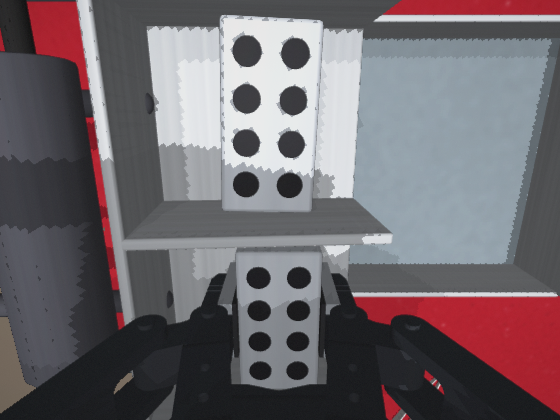

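```bash
python3 -m creep '10 0 0 -0.1 0;10 0 0 -0.18 0;10 0 0 -0.18 0;10 0 0 -0.18 0;10 0 0 -0.18 0'; python3 -c "
from h import *
W=camera_info('wrist')['world_to_cam'];p,d=grab_frame('wrist');P=cloud('wrist',d,W)
print('floor',np.median(P[140:180,190:210,2]),'blockB top',np.median(P[85:95,255:268,2]),'A top',np.median(P[290:300,270:288,2]),sense()['contact_force'])"
```

```text
clock: 15.7
eef_pos: [562.0, -429.0, 315.1]
tcp_rot: [-3.131, -0.0, -0.532]
contact_force: [-0.4, -0.2, -0.9]
opening: 0.342
floor 136.30431628876659 blockB top 175.8013872049316 A top 176.2986739261602 [-0.18418726 -0.77335089 -1.46507094]
```

```bash
python3 -m creep '42 0 0 0 0;47 0 0 0 0;47 0 0 -0.2 0;47 0 0 -3 0;47 0 0 -7 0;47 0 0 -11 0;47 0 0 -15 0;47 0 0 -16 0;47 0 0 -16 0'; python3 - <<'E'
from h import *
go(561.7,-429.3,318,-30.5)
W=camera_info('wrist')['world_to_cam'];p,d=grab_frame('wrist');cv2.imwrite('pics/w7.png',p)
E
```

```text
clock: 16.65
eef_pos: [561.3, -430.7, 477.8]
tcp_rot: [-3.131, -0.005, -0.532]
contact_force: [-0.4, 0.5, -0.7]
opening: 0.473
now [ 561.3 -430.7  477.8] [-179.41   -0.28  -30.47] open 0.473 F [-0.4  0.5 -0.7] t 16.65
cm [-0.11  0.02 15.98] roll 0.03
```

View pics/w7.png

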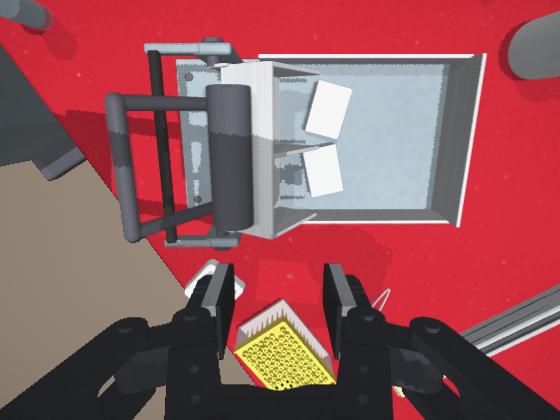

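The bucket is dumping, and both blocks are sliding into the tray at about (328,110) and (323,170). I'll wait for it to finish.

```bash
python3 -m creep '47 0 0 0 0;47 0 0 0 0;47 0 0 0 0;47 0 0 0 0;47 0 0 0 0;47 0 0 0 0;47 0 0 0 0;47 0 0 0 0;47 0 0 0 0;47 0 0 0 0;47 0 0 0 0;47 0 0 0 0;47 0 0 0 0;47 0 0 0 0;47 0 0 0 0'; python3 - <<'E'
from h import *
W=camera_info('wrist')['world_to_cam'];p,d=grab_frame('wrist');cv2.imwrite('pics/w8.png',p);np.savez('pics/w8.npz',p=p,d=d,W=W)
E
```

```text
clock: 18.2
eef_pos: [561.0, -430.4, 475.4]
tcp_rot: [-3.131, -0.001, -0.532]
contact_force: [-0.5, 0.2, -0.5]
opening: 0.467
```

View pics/w8.png

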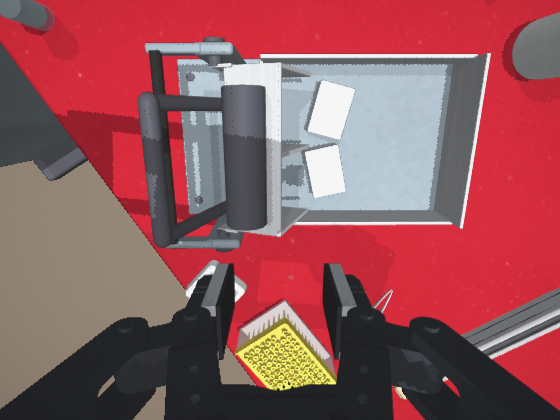

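```bash
cat >> h.py <<'E'
O=np.array([534.5,-370.2]);YW=np.radians(-30.35)
def tip(P):
    q=P[...,:2]-O;c,s=np.cos(YW),np.sin(YW);return np.stack([q[...,0]*c+q[...,1]*s,-q[...,0]*s+q[...,1]*c,P[...,2]],-1)
def wor(x,y): c,s=np.cos(YW),np.sin(YW);return O+[x*c-y*s,x*s+y*c]
E
python3 - <<'E'
from h import *
a=np.load('pics/w8.npz');T=tip(cloud('wrist',a['d'],a['W'])).round(0)
for u,v in [(152,140),(155,170),(160,200),(245,110),(245,190),(335,100),(318,125),(325,170),(315,155),(335,190),(275,150)]: print(u,v,T[v,u])
E
python3 -m creep '47 0 0 0 0;47 0 0 0 0;47 0 0 0 0;47 0 0 0 0;47 0 0 0 0;47 0 0 0 0;47 0 0 0 0;47 0 0 0 0;47 0 0 0 0;47 0 0 0 0'; python3 - <<'E'
from h import *
W=camera_info('wrist')['world_to_cam'];p,d=grab_frame('wrist');cv2.imwrite('pics/w9.png',p);np.savez('pics/w9.npz',p=p,d=d,W=W)
T=tip(cloud('wrist',d,W)).round(0)
for u,v in [(152,140),(155,170),(160,200),(170,140),(175,170),(245,110),(245,190),(335,100),(318,125),(325,170),(315,155),(335,190),(275,150)]: print(u,v,T[v,u])
p,d=grab_frame('side');cv2.imwrite('pics/s9.png',cv2.resize(p[90:220,270:420],None,fx=5,fy=4.5,interpolation=2))
E
```

```text
152 140 [-18.  21. 241.]
155 170 [-19.   3. 240.]
160 200 [-18. -15. 239.]
245 110 [ 30.  37. 184.]
245 190 [ 29. -22. 184.]
335 100 [118.  48.  36.]
318 125 [100.  20.  36.]
325 170 [110. -31.  36.]
315 155 [ 98. -14.  34.]
335 190 [123. -56.  36.]
275 150 [ 52.   5. 146.]
clock: 19.25
eef_pos: [561.0, -430.4, 475.4]
tcp_rot: [-3.131, -0.002, -0.532]
contact_force: [0.6, 0.5, 0.1]
opening: 0.469
152 140 [-19.  21. 240.]
155 170 [-19.   3. 239.]
160 200 [-18. -15. 239.]
170 140 [-82.   1.  -2.]
175 170 [-79. -37.  -0.]
245 110 [ 30.  37. 184.]
245 190 [ 29. -22. 185.]
335 100 [119.  48.  34.]
318 125 [100.  21.  38.]
325 170 [110. -31.  36.]
315 155 [ 98. -14.  36.]
335 190 [123. -56.  36.]
275 150 [ 52.   4. 145.]
```

View pics/w9.png

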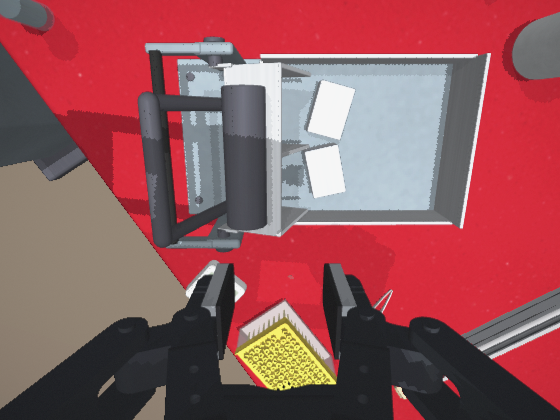

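View pics/s9.png

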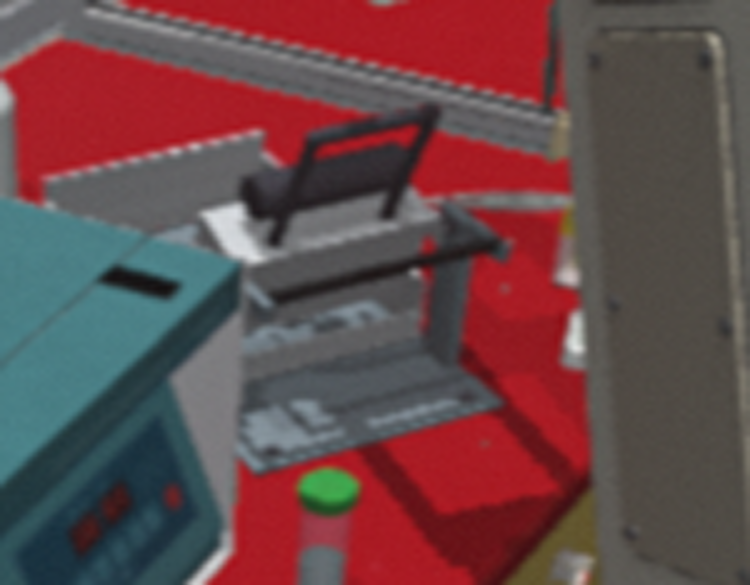

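Both blocks lie flat in the tray, with tops at z≈36 (floor 6 + 30 lying on a side) at tipper x≈110. The bucket is at its end stop and the bar measures x −19, top z 240, which agrees with the given −21/235.

```bash
python3 - <<'E'
from h import *
x,y=wor(-21,0);print(x,y)
go(x,y,475,-30.35);go(x,y,390,-30.35)
E
```

```text
516.3779462915866 -359.5891013863396
now [ 561.  -430.4  475.5] [-1.7939e+02 -9.0000e-02 -3.0460e+01] open 0.469 F [ 0.3  0.2 -1.2] t 19.35
cm [-7.44 -3.84  0.08] roll -0.11
now [ 561.  -430.4  475.5] [-1.7939e+02 -9.0000e-02 -3.0460e+01] open 0.469 F [ 0.3  0.2 -1.2] t 19.35
cm [-7.45 -3.75  8.58] roll -0.11
```

```bash
python3 -m creep '55 -4 -2 0 0;55 -7.4 -3.8 0 0;55 -7.5 -3.8 0 0;55 -7.5 -3.8 3 0;55 -7.5 -3.8 6 0;55 -7.5 -3.8 8 0;55 -7.5 -3.8 8.5 0;55 -7.5 -3.8 8.5 0'; python3 - <<'E'
from h import *
go(516.4,-359.6,390,-30.35)
W=camera_info('wrist')['world_to_cam'];p,d=grab_frame('wrist');cv2.imwrite('pics/w10.png',p)
E
```

```text
clock: 20.15
eef_pos: [516.3, -359.2, 390.3]
tcp_rot: [-3.131, -0.001, -0.532]
contact_force: [-0.6, -0.9, 0.5]
opening: 0.552
now [ 516.3 -359.2  390.3] [-1.7939e+02 -3.0000e-02 -3.0470e+01] open 0.552 F [-0.6 -0.9  0.5] t 20.15
cm [0.02 0.03 0.03] roll -0.12
```

View pics/w10.png

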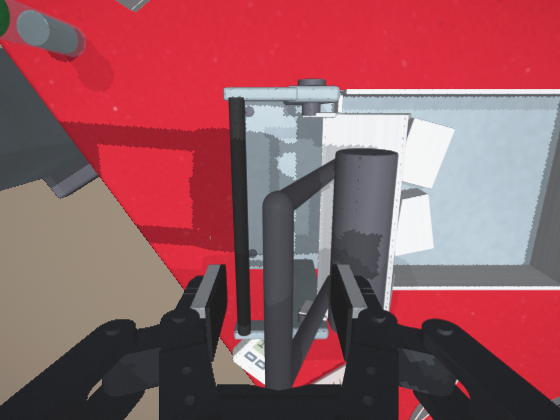

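The bar runs at u≈278, centred between the two pads. I'll cage it and follow its circle back.

```bash
python3 -m creep '22 0 0 0 0;22 0 0 0 0;22 0 0 0 0;22 0 0 0 0;22 -0.5 0 0.1 0;22 -1.1 0 0.3 0;22 -1.6 0 0.4 0;22 -2.1 0 0.6 0;22 -2.7 0 0.8 0;22 -3.2 0 1.1 0;22 -3.7 0 1.4 0;22 -4.1 0 1.7 0;22 -4.6 0 2 0;22 -5 0 2.4 0;22 -5 0 2.4 0' 20; python3 - <<'E'
from h import *
W=camera_info('wrist')['world_to_cam'];p,d=grab_frame('wrist');cv2.imwrite('pics/w11.png',p)
x,y=wor(-93.5,0);go(x,y,125+61+155,-30.35)
x,y=wor(-110,0);go(x,y,125+22+155,-30.35)
E
```

```text
clock: 21.7
eef_pos: [473.0, -333.4, 366.4]
tcp_rot: [-3.131, -0.0, -0.532]
contact_force: [-0.0, -0.0, -0.9]
opening: 0.222
now [ 473.3 -333.6  366.8] [-1.7939e+02 -7.0000e-02 -3.0470e+01] open 0.221 F [ 1.1 -0.8 -0.1] t 21.75
cm [-2.22  0.1   2.57] roll -0.12
now [ 473.3 -333.6  366.8] [-1.7939e+02 -7.0000e-02 -3.0470e+01] open 0.221 F [ 1.1 -0.8 -0.1] t 21.75
cm [-3.88  0.14  6.47] roll -0.12
```

View pics/w11.png

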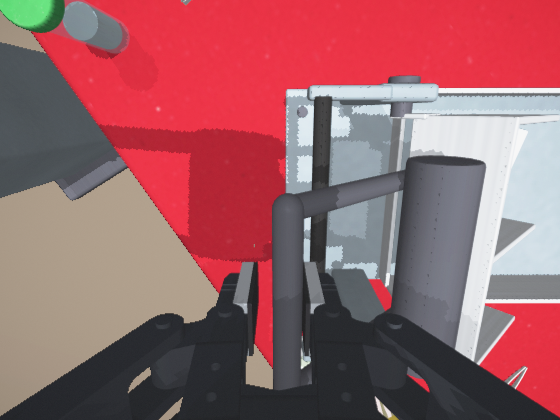

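The bar is following at u≈287, inside the cage. Before going lower I'll check where the stand's black cross rod is.

```bash
python3 - <<'E'
from h import *
a=np.load('pics/w9.npz');T=tip(cloud('wrist',a['d'],a['W'])).round(0)
for v in (75,85,225): print([(u,*T[v,u].astype(int).tolist()) for u in range(146,178,4)])
W=camera_info('wrist')['world_to_cam'];p,d=grab_frame('wrist');T=tip(cloud('wrist',d,W)).round(0)
print([(u,*T[140,u].astype(int).tolist()) for u in range(306,340,4)])
E
```

```text
[(146, -103, 77, 0), (150, -99, 77, -1), (154, -48, 65, 138), (158, -44, 65, 139), (162, -42, 65, 136), (166, -79, 77, 0), (170, -74, 77, 0), (174, -70, 77, 0)]
[(146, -104, 66, 0), (150, -100, 66, -1), (154, -48, 57, 139), (158, -45, 57, 140), (162, -43, 57, 136), (166, -81, 66, -1), (170, -76, 66, -2), (174, -71, 66, 0)]
[(146, -124, -112, 1), (150, -119, -112, -1), (154, -23, -31, 239), (158, -21, -31, 240), (162, -18, -31, 240), (166, -16, -32, 238), (170, -15, -33, 235), (174, -16, -37, 223)]
[(306, -44, 49, 6), (310, -40, 50, 6), (314, -50, 61, 138), (318, -48, 61, 140), (322, -46, 61, 140), (326, -44, 61, 140), (330, -22, 49, 6), (334, -18, 49, 5), (338, -14, 49, 5)]
```

The rod is at x≈−46, z≈140, about 35 mm from where the front finger ends up, so it's clear.

```bash
python3 -m creep '22 -0.4 0 0.3 0;22 -0.8 0 0.7 0;22 -1.2 0 1.1 0;22 -1.6 0 1.6 0;22 -1.9 0 2 0;22 -2.2 0 2.5 0;22 -2.5 0 2.9 0;22 -2.8 0 3.4 0;22 -3 0 3.9 0;22 -3.3 0 4.4 0;22 -3.5 0 4.9 0;22 -3.6 0 5.5 0;22 -3.7 0 6 0;22 -3.8 0 6.3 0;22 -3.8 0 6.3 0;22 -3.8 0 6.3 0;22 -3.8 0 6.3 0;22 -3.8 0 6.3 0;22 -3.8 0 6.3 0;22 -3.8 0 6.3 0'; python3 - <<'E'
from h import *
go(516.4,-359.6,390,-30.35)
W=camera_info('wrist')['world_to_cam'];p,d=grab_frame('wrist');cv2.imwrite('pics/w12.png',p);np.savez('pics/w12.npz',p=p,d=d,W=W)
E
```

```text
clock: 23.8
eef_pos: [441.3, -314.0, 304.1]
tcp_rot: [-3.131, -0.002, -0.532]
contact_force: [-0.3, -0.9, 0.6]
opening: 0.223
now [ 441.3 -314.   304.1] [-1.7939e+02 -1.1000e-01 -3.0470e+01] open 0.223 F [-0.3 -0.9  0.6] t 23.8
cm [ 8.8   0.03 -8.58] roll -0.12
```

View pics/w12.png

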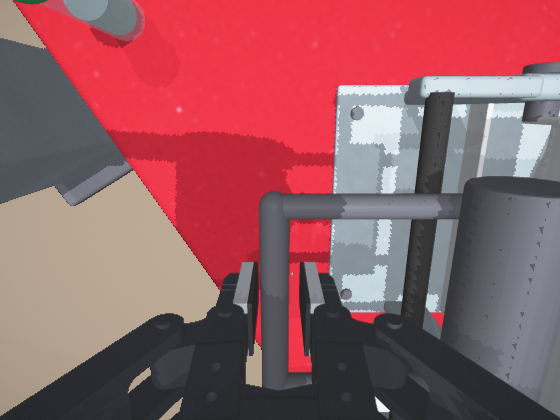

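The bar is still between the pads at u≈275, and its arms lie nearly level. Next I'll open, lift clear and check the tilt.

```bash
python3 -m creep '35 0 0 0 0;45 0 0 0 0;50 0 0 0 0;50 0 0 0 0;50 0 0 -2 0;50 0 0 -6 0;50 0 0 -11 0;50 0 0 -16 0;50 0 0 -18 0;50 0 0 -18 0;50 0 0 -18 0;50 0 0 -18 0;50 0 0 -18 0;50 0 0 -18 0'; python3 - <<'E'
from h import *
W=camera_info('wrist')['world_to_cam'];p,d=grab_frame('wrist');cv2.imwrite('pics/w13.png',p);np.savez('pics/w13.npz',p=p,d=d,W=W)
p,d=grab_frame('side');cv2.imwrite('pics/s13.png',cv2.resize(p[60:280,270:420],None,fx=4,fy=2.7,interpolation=2))
E
```

```text
clock: 25.25
eef_pos: [439.9, -315.4, 482.8]
tcp_rot: [-3.131, 0.0, -0.532]
contact_force: [0.2, 0.9, 0.4]
opening: 0.499
```

View pics/w13.png

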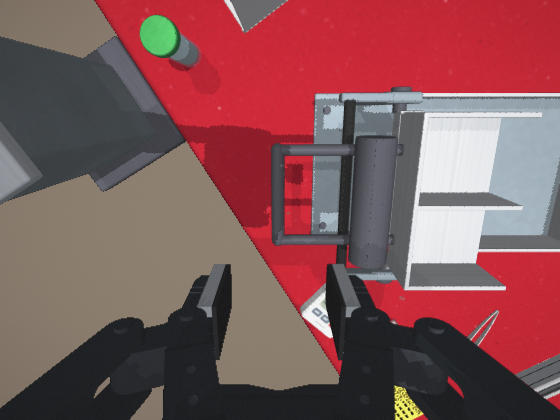

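View pics/s13.png

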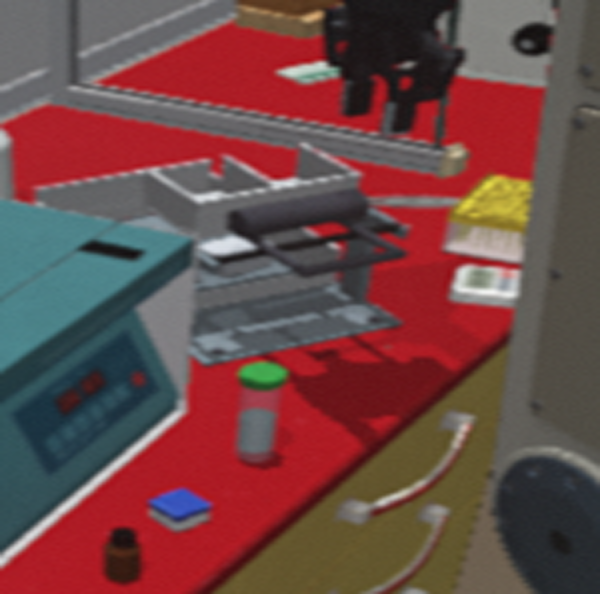

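The bucket looks upright and empty, with its floor white at (455,160)/(445,240). The bottle, box and tube are standing. I'll check the numbers and the tray.

```bash
python3 -m creep '50 0 0 0 0;50 0 0 0 0;50 0 0 0 0;50 0 0 0 0;50 0 0 0 0;50 0 0 0 0;50 0 0 0 0;50 0 0 0 0;50 0 0 0 0;50 0 0 0 0'; python3 - <<'E'
from h import *
W=camera_info('wrist')['world_to_cam'];p,d=grab_frame('wrist');T=tip(cloud('wrist',d,W))
def md(a,b,c,e): return np.median(T[a:b,c:e].reshape(-1,3),0).round(1)
print('floor L near/far',md(150,175,428,434),md(150,175,475,485),'floor R',md(225,245,425,430),md(225,245,465,475))
print('bar',md(180,220,276,281)); 
t,d2=grab_frame('top');cv2.imwrite('pics/t13.png',cv2.resize(t[110:270,130:460],None,fx=2.4,fy=2.4,interpolation=2))
cv2.imwrite('pics/w14.png',p); Tt=tip(cloud('top',d2)); m=(Tt[...,2]>25)&(Tt[...,2]<50)&(Tt[...,0]>60)&(Tt[...,0]<250)&(abs(Tt[...,1])<85);print(m.sum(),Tt[m].mean(0))
print(sense()['contact_force'])
E
```

```text
clock: 26.35
eef_pos: [440.0, -315.4, 483.3]
tcp_rot: [-3.131, -0.001, -0.532]
contact_force: [-0.1, 0.1, -0.1]
opening: 0.497
floor L near/far [ 30.5  29.8 136.8] [ 75.2  29.7 136.9] floor R [ 36.  -40.6 136.8] [ 77.3 -40.8 136.8]
bar [-108.6   -1.6  150.5]
176 [118.56843301   7.95944628  35.00623766]
[-0.39854907 -0.40998639 -0.07170353]
```

View pics/t13.png

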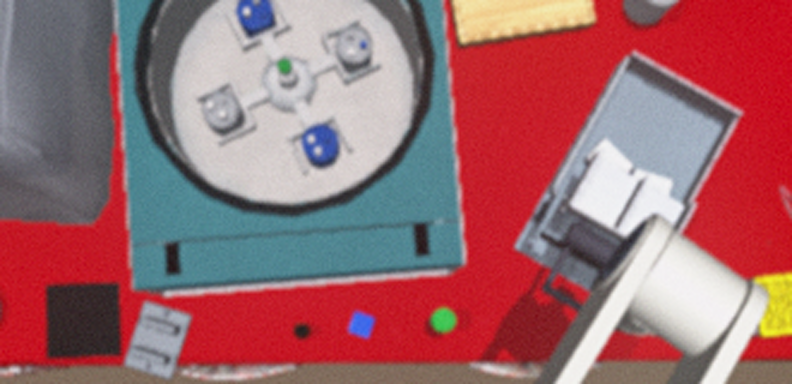

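Tilt is 0: the bucket floor is level at z 136.8 front and back, and the bar is at (−109, top 150.5). Both blocks lie in the tray, and nothing else has moved.

```bash
python3 -c "
from rig import *
sign_off()"
```

```text
the job is handed in; nothing more can be done
```

The job is done and handed in at about 26 s of robot time. Both blocks are in the tray, and the empty bucket is back upright.

**What I did:**
- I gripped block A by its ends in the dock, put it down on the mat and took it again across its 30 mm way.
- I lowered it into the empty bay, about 9 mm forward of centre (within the 12 mm allowed) to keep the finger knuckles off the back wall.
- Contact barely showed in the wrist force. I saw it in the wrist depth, as block B's top began to sink. Lowering had already tilted the bucket slightly (about 0.07 rad), so I raised 2 mm to bring it nearly upright. I let go with the block still touching the floor.
- The bucket tipped by itself. Once both blocks lay still, I brought it back with the fingers loosely round the bar, then opened and lifted clear.

**Last checks:**
- **Bucket:** both bay floors measure 136.8 mm front and back (137 expected), and the handle bar matches its upright position, so the tilt is about 0.
- **Blocks:** both lie flat in the tray on their sides, tops at about 35 mm. In the last top view the bucket partly hid them; before the reset I had measured each separately.
- **Other things:** the bottle, box and tube are still standing, and the robot touches nothing.
- **Disagreements:** the tool had drifted about 0.6° off vertical, with no visible effect. No check failed.

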